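# Tap a square tube home in the stop jig

## Task

Pick up the mallet from its wooden rest and with it gently nudge the square steel tube along the jig, about 10 mm at a time and with the mallet drawn clear of it after each nudge, until the tube's hidden end is fully home against the stop under the green hood; the yellow flag on the hood then stands up. Do not drive the stop back, touch the tube with the gripper or disturb the tin, collar and bracket. Then lay the mallet back on its rest as it lay.

Things in the scene. Friction and masses are not known exactly. Their poses are not given: they have to be found in the camera images.
- jig: Stop jig fixed to the bench: blue base plate 110 (x) x 280 (y) x 18 mm high, with two dark rails along its y axis (38 mm apart, tops 48 mm above the bench) that guide the tube, and a closed green hood (80 mm wide, top 64 mm above the bench) over y = -30 to +140 mm. Origin: centre of the base's underside, on the bench. The tube slides towards the jig's +y. The stop hidden in the hood faces -y, somewhere from y = +60 to +90 mm: it is set differently each time
- tube: Closed square steel tube, 36 x 36 mm, 250 mm long along its own y axis, about 0.5 kg, lying on the jig's base between the rails. Origin: its centre, 36 mm above the bench. Its near end (y = -125 mm, a flat plate) sticks out of the jig's open end beyond the base, also when home, and is the end to tap; its far end is inside the hood. It has 25 to 85 mm to go. Sliding it takes about 2 to 5 N
- flag (a joint): Yellow tell-tale flag on top of the hood, rad: 0 lying flat, about 1.3 standing up. A feeler in the stop raises it over the last 5 mm of the tube's way: below 5 mm to go it climbs in proportion, and it reaches 1.3 when the tube sits on the stop (above 1.05 counts as home); it leans on past upright if the stop is driven back. It falls again if the tube comes away
- stop (a joint): How far the stop block has been driven back from its setting, m; 0 at the start. It is clamped lightly: it gives way, and does not return, when the tube is pushed against it with more than about 22 N. More than 3 mm spoils the setting
- mallet: Small mallet, about 0.4 kg, lying on its rest. Origin: centre of the grip, which is also near its centre of mass, 44 mm above the bench at the start. x points along the handle to the head. Wooden handle 24 mm wide (y) x 28 mm high (z), from x = -100 to +37 mm; free for the fingers from x = -70 to +30 mm. Head: cylinder of 36 mm diameter along y, centred at x = +55 mm, with flat orange faces at y = +45 and y = -45 mm
- mallet_head (a point): Centre of the mallet's head
- rest_grip (a point): Where the mallet's origin lies when it is on the rest, 44 mm above the bench. The rest is fixed: a dark board 190 x 110 x 6 mm with two wooden cross bars, 90 mm long along y: one (top at 30 mm) under the handle at x = -85 mm, one (top at 26 mm, 30 mm wide) under the head at x = +55 mm. x points from handle to head
- rest_head (a point): Where the centre of the mallet's head lies when it is on the rest, 44 mm above the bench
- tin: Red tin standing on the bench, 60 mm diameter, 100 mm high; origin at its foot. Leave it alone
- collar: Dark steel collar lying on the bench, 56 mm diameter, 40 mm high; origin at its foot. Leave it alone
- bracket: Copper-coloured angle bracket on the bench, 60 x 40 x 50 mm; origin at its foot. Leave it alone
Not all that is in view belongs to the job. What is shaped like the mallet but blue is not meant. What is shaped like the part that bears rest_grip but pink is not meant.

How it is judged (in metres and radians):
On the way, in this order (a step that is already met when the one before it is completed fails the run):
1. the mallet has been taken from its rest (over 80 mm away) (distance between mallet and rest_grip above 0.08 m), for 0.2 s.
2. the tube has been nudged on a little (3 to 20 mm) and the mallet drawn clear of it (distance of tube from where it was at the start of the episode between 0.003 and 0.02 m and contact force between mallet and tube below 0.1 N), for 0.1 s.
3. the tube is home against the stop: the flag stands above 1.05 rad (value of joint flag above 1.05 rad), for 0.3 s.
At the end, for the whole second after the job is handed in: The flag still stands (above 1.05 rad: the tube within about 1 mm of the stop), the stop has not been driven back by 3 mm, and the mallet lies at rest and level on its rest, grip and head each within 30 mm of their places (value of joint flag above 1.05 rad and value of joint stop below 0.003 m and horizontal distance between mallet and rest_grip below 0.03 m and horizontal distance between mallet_head and rest_head below 0.03 m and height (world z) of mallet between 0.038 and 0.05 m and angle between mallet's own z axis and vertical below 0.15 rad and linear speed of each of mallet, tube below 0.02 m/s); the robot touches nothing.
It fails at once if the stop driven back by more than 3 mm (value of joint stop above 0.003 m).
It fails at once if the tube knocked along faster than 0.35 m/s (linear speed of tube above 0.35 m/s).
It fails at once if the tube touched by the gripper or arm instead of the mallet (contact force between any of the fingers, the arm and tube above 1 N).
It fails at once if the tin, collar or bracket moved by more than 30 mm (distance of any of tin, collar, bracket from where it was at the start of the episode above 0.03 m).
It also fails if it takes over 58 s, if anything falls off the work surface, if the arm or the gripper's body presses on something with over 40 N, if the wrist force passes 120 N, or if a joint passes its speed limit or range.

## Robot

A 7-joint arm with a two-finger parallel gripper is mounted at the origin on the work surface. World frame = base frame: x ahead of the robot, y to its left, z up, the work surface at z = 0. Lengths are in mm, angles in rad, forces in N, time in s.
With the tool pointing down it reaches from about 425 to 950 mm from the base axis. Payload 4.7 kg.
Tool frame: the origin (TCP) lies on the mounting face of the last link; the fingertips stand 182 mm ahead of it and the grasp point (between the pads) lies 164 mm ahead of it (arm.nose_length is the distance from the TCP to the fingertips, in mm); z points along the fingers, y is the line along which they close (so a half turn about z gives the same grasp; the last joint's range is limited). The gripper opens to 87 mm and grips with 3 to 60 N. Pads are 19 mm wide; open, the fingers measure 117 mm over their backs; the gripper's body (75 mm by 190 mm) begins 51 mm behind the grasp point.
Start: joints at [-1.25, 0.469, -0.049, 1.532, 0.024, 1.141, -0.082], TCP at [231.292, 634.141, 404.773] pointing down, gripper open.
Joint ranges: [-2.59, 2.59], [-0.33, 1.99], [-1.39, 1.29], [0.1, 2.45], [-1.04, 4.18], [0.21, 1.99], [-2.66, 2.66]. Speed limits (rad/s): [2.57, 2.57, 3.14, 3.14, 3.14, 3.14, 3.14].

## Interface

Orientations are given as a 3x3 rotation matrix whose columns are the frame's x, y, z axes.
In Python, from workcell import arm gives the robot as it stands. The module is installed in compiled form; this text tells all that it offers. Calls block until the motion is done:
- arm.move_pose(position, orientation): joint-space move of the TCP to a pose.
- arm.move_l(position, frame=None, rate=150, max_force=None): straight line of the TCP; frame=None keeps the orientation; rate is the mean speed in mm/s. With max_force (N) it stops when the force on the tool has changed by that much, and returns True; else False.
- arm.move_j(angles): joint-space move.
- arm.command_gripper(opening, f_grip=None): finger opening in mm; f_grip is the grip in N (None keeps the last); returns when the fingers have stopped.
- arm.sleep(seconds).
- arm.inverse_kinematics(position, orientation): joint angles nearest the present ones, or None.
- arm.get_image(name): name is "side" or "top" or "wrist"; returns the picture (480x640x3 uint8, red, green, blue); there is no depth.
- arm.calibration(name): a dict with "intrinsics" (3x3 intrinsics, pixels), "position" and "rotation" of the camera in the world. Camera axes: x right, y down, z forward; pixel columns grow to the right and rows downward; lengths in mm; the calibration is good to about 2 mm. A picture is of the moment at which its call begins: read the wrist's pose just before it. calibration takes no time and is no camera call; for the wrist camera it gives the pose at the moment of the call.
A pose or a line that the arm cannot do raises arm.IKError and nothing moves.
- arm.close_job(): hands the job in; it is judged then, once.
Readings, each from a call of its own:
- arm.get_time(): time.
- arm.get_q(): joint angles.
- arm.get_qvel(): joint speeds.
- arm.get_joint_efforts(): joint torques, N m.
- arm.get_tool_pos(): TCP position.
- arm.get_tool_rot(): TCP orientation.
- arm.get_contact_force(): force on the tool from outside, world axes, zero at the start.
- arm.get_ft_torque(): the same for the moment, N m.
- arm.get_finger_gap(): finger opening in mm.
- arm.get_finger_force(): force on a finger pad.
Only numpy, scipy, OpenCV 4.12 (cv2) and the standard library are available. Lean on these libraries where they do the work, as an engineer would, in place of code of your own. Each camera call takes 0.05 s, during which the arm holds its last target. There are 200 camera calls.

## Working session

There is one attempt and no reset: what is moved stays moved. The work goes in short steps, each a Python script; the robot and the scene stay as the last script left them, time stands still between calls to the robot, and variables do not carry over. Pictures are saved under pics/ and viewed, at most 10 in all, crops included, and the job is handed in when it is done.

```bash
mkdir -p pics; python3 - <<'E'
from workcell import arm
import cv2
for n in("top","side"):
    im=arm.get_image(n); cv2.imwrite(f"pics/{n}0.png",im[:,:,::-1])
    c=arm.calibration(n); print(n,c)
print(arm.get_time(), arm.get_tool_rot())
E
```

```text
top {'intrinsics': array([[561.79338762,   0.        , 324.03722478],
       [  0.        , 561.79338762, 238.3566948 ],
       [  0.        ,   0.        ,   1.        ]]), 'position': array([ 420.25985634,  -57.72740938, 1072.22764667]), 'rotation': array([[ 5.73405909e-04, -9.92792351e-01,  1.19845810e-01],
       [-9.99970666e-01, -1.48462869e-03, -7.51414604e-03],
       [ 7.63791324e-03, -1.19837986e-01, -9.92764080e-01]])}
side {'intrinsics': array([[440.40037796,   0.        , 320.79019257],
       [  0.        , 440.40037796, 233.30221051],
       [  0.        ,   0.        ,   1.        ]]), 'position': array([460.81842971, 605.31263343, 572.72487116]), 'rotation': array([[-0.99729408, -0.02278864,  0.06989423],
       [-0.0694618 ,  0.6034439 , -0.79437429],
       [-0.02407454, -0.79707975, -0.60339397]])}
0.1 [[-9.39431564e-01  3.42736098e-01 -5.51692664e-04]
 [ 3.42736537e-01  9.39430068e-01 -1.67717873e-03]
 [-5.65530178e-05 -1.76467987e-03 -9.99998441e-01]]
```

View pics/top0.png

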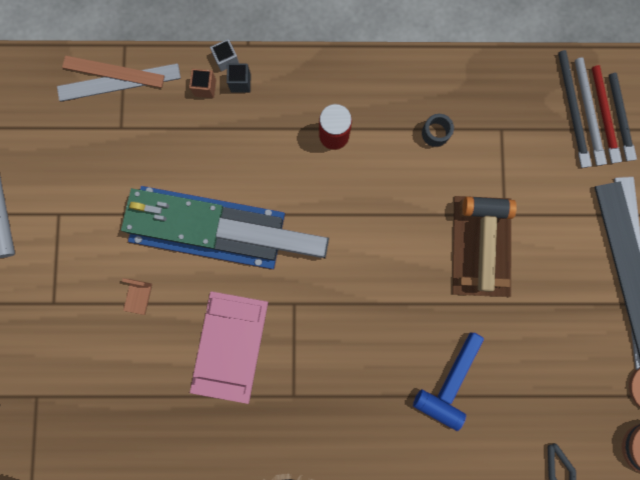

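View pics/side0.png

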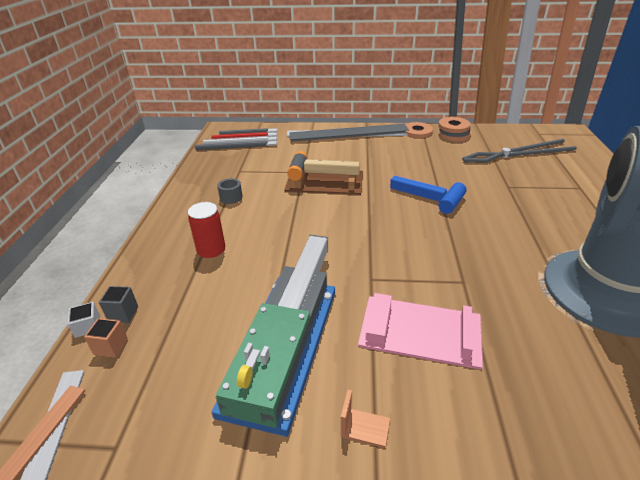

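The top view shows the orange-faced wooden mallet (head ~488,208, handle end ~488,285) on the brown rest at (482,246). It also shows a blue mallet (440,410) and a pink rest (230,348), which are decoys: wrong colours. The jig has its hood to the left, and the tube's near end is at about (326,246). Next I'll enlarge to confirm the mallet and read off the tube.

```bash
python3 - <<'E'
import cv2, numpy as np
i=cv2.imread("pics/top0.png")
a=cv2.resize(i[180:310,430:540],None,fx=4,fy=4,interpolation=cv2.INTER_CUBIC)[:520]
b=cv2.resize(i[175:275,110:340],None,fx=3.4,fy=3.4,interpolation=cv2.INTER_CUBIC)
cv2.imwrite("pics/c1.png",a);cv2.imwrite("pics/c2.png",b)
E
```

```text
(no output)
```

View pics/c1.png

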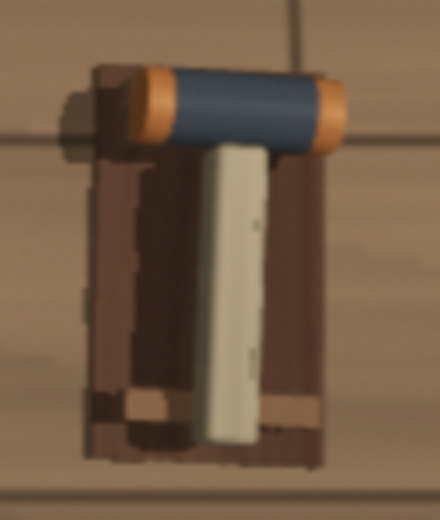

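View pics/c2.png

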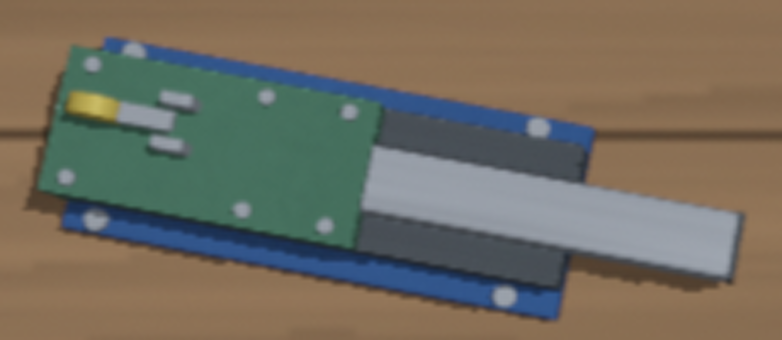

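Crop c1 confirms the mallet: wooden handle, orange faces. Its handle centreline runs (235,441)→(244,146) in crop pixels. In c2 the tube's top face has near-end corners (740,212) and (730,277), and it meets the hood at (375,147) and (363,210).

```bash
cat > h.py <<'E'
from workcell import arm
import numpy as np, cv2
def w(n,px,z,c=None):
    c=c or arm.calibration(n)
    d=c["rotation"]@np.linalg.inv(c["intrinsics"])@np.array([*px,1.])
    return c["position"]+d*(z-c["position"][2])/d[2]
def down(yaw):  # tool z down, tool x axis at heading yaw
    c,s=np.cos(yaw),np.sin(yaw)
    return np.array([[c,s,0],[s,-c,0],[0,0,-1.]])
E
python3 - <<'E'
from h import *
m=lambda u,v:(430+u/4,180+v/4)
t=lambda u,v:(110+u/3.4,175+v/3.4)
a=w("top",m(235,441),58);b=w("top",m(244,146),58);print(a,b,np.linalg.norm(a-b),np.degrees(np.arctan2(*(b-a)[1::-1])))
for p in((133,108),(346,115)): print("head",w("top",m(*p),44))
P=[w("top",t(*p),54) for p in((740,212),(730,277),(375,147),(363,210))]
print(np.round(P,1))
for i,j in((0,2),(1,3)): d=P[j]-P[i];print(np.degrees(np.arctan2(d[1],d[0])))
for p in((593,128),(557,320),(105,38),(62,228)): print("base",w("top",t(*p),18))
E
```

```text
[ 448.92582748 -362.3556134    58.        ] [ 583.47037182 -371.14606837   58.        ] 134.83140031862746 -3.7381014493370284
head [ 603.51051442 -324.37413636   44.        ]
head [ 600.40050825 -423.53407605   44.        ]
[[545.  -72.   54. ]
 [510.  -66.7  54. ]
 [580.  124.5  54. ]
 [545.8 130.2  54. ]]
79.91278844836656
79.69029077372669
base [596.60756654   9.59930087  18.        ]
base [489.24191069  28.48977307  18.        ]
base [647.22345096 283.60281366  18.        ]
base [539.94974296 303.12551868  18.        ]
```

```bash
python3 - <<'E'
from h import *
y=np.radians(177.2); R=down(y); G=np.array([558,-369.5,210.])
for yy in(y,y+np.pi):
    q=arm.inverse_kinematics(G+[0,0,90],down(yy)); print(q)
    q2=arm.inverse_kinematics([520,-125,204],down(yy-np.radians(7.6))); print(q2)
arm.command_gripper(60)
arm.move_pose(G+[0,0,90],R)
arm.move_l(G,rate=120,max_force=15)
print(arm.get_tool_pos(),arm.get_time())
c=arm.command_gripper(0,60)
print(arm.get_finger_gap(),arm.get_finger_force(),arm.get_contact_force(),arm.get_time())
arm.move_l(G+[0,0,70],rate=120)
print(arm.get_finger_gap(),arm.get_contact_force(),arm.get_ft_torque(),arm.get_time())
for n in("side","top"): cv2.imwrite(f"pics/{n}1.png",arm.get_image(n)[:,:,::-1])
i=cv2.imread("pics/side1.png")[60:260,180:460];j=cv2.imread("pics/top1.png")[130:330,380:640-0]
cv2.imwrite("pics/g1.png",np.hstack([cv2.resize(i,(400,286)),cv2.resize(j,(372,286))]))
E
```

```text
[-0.02619841  0.69603367  0.8460402   1.68458538 -0.59178931  1.03624505
  2.53969759]
[-0.11679449  0.52991864  0.35398261  2.04969208 -0.30982582  0.61219733
  1.83739547]
[-0.0080264   0.68308862  0.81266401  1.68357245 -0.56569938  1.02568156
 -0.62336122]
[-0.42945695  0.64543202  0.79396935  2.06622759 -0.7068243   0.72157139
 -0.92921422]
[ 558.1939762  -369.95170998  210.74525558] 5.4583
23.278069535625725 59.775498267263174 [-0.27384538  1.09872997  1.97884478] 6.1667
23.32510486768959 [ 0.02436595  0.83841716 -4.7125755 ] [0.03731928 0.0122914  0.02890765] 6.9
```

View pics/g1.png

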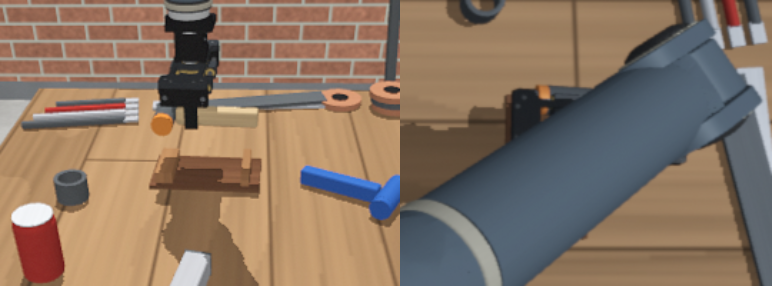

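```bash
cat >> h.py <<'E'
th=np.radians(79.7); ym=np.array([np.cos(th),np.sin(th),0]); xm=np.array([ym[1],-ym[0],0])
R=down(th+np.pi/2); E0=np.array([527.5,-69.4,0])
def P(s,z=204): return E0-45*xm-45*ym+s*ym+np.array([0,0,z])  # s = face position past tube's first end
def snap(n,name): cv2.imwrite(f"pics/{name}.png",arm.get_image(n)[:,:,::-1])
E
python3 - <<'E'
from h import *
arm.move_pose(P(-60,290),R); arm.move_l(P(-40),rate=150)
arm.move_l(P(-12),rate=80); arm.sleep(.2); snap("side","s2")
f0=arm.get_contact_force()@ym; print(arm.get_time(),f0)
for s in range(-9,13,3):
    h=arm.move_l(P(s),rate=30,max_force=12); f=arm.get_contact_force()@ym-f0
    print(s,h,round(f,2),arm.get_time())
    if f<-1.2 or h: break
snap("side","s3")
i=np.hstack([cv2.imread(f"pics/{k}.png")[180:330,250:400] for k in("s2","s3")])
cv2.imwrite("pics/n1.png",cv2.resize(i,None,fx=2.6,fy=2.6))
E
```

```text
9.3917 -0.3938318277206049
-9 False 0.17 9.6417
-6 False 1.09 9.8917
-3 False 0.91 10.1417
0 False -1.07 10.3917
3 False -1.76 10.6417
```

View pics/n1.png

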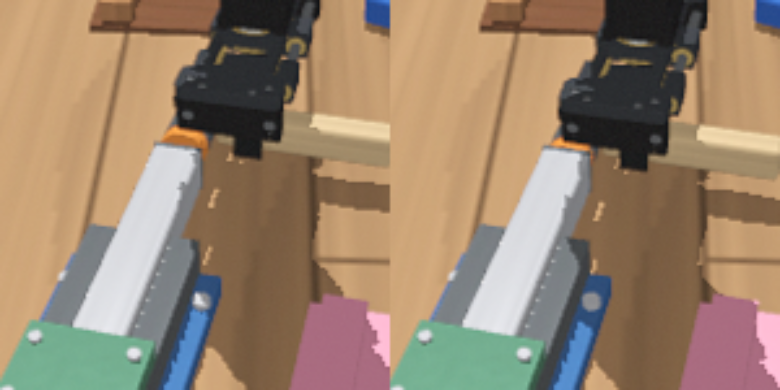

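Contact came at about s = 0–2 mm, with the orange face squarely on the tube's near end. I'll complete the first nudge and carry on in 10 mm steps, tracking the yellow flag.

```bash
cat >> h.py <<'E'
def flag():
    im=arm.get_image("side")[300:430,200:320].astype(int)
    r,g,b=im[...,0],im[...,1],im[...,2]
    v,u=np.nonzero((r>150)&(g>110)&(b<90)); return len(u),round(u.mean()+200,1),round(v.mean()+300,1),v.min()+300
def nudge(a,b,F=8,rate=22):
    arm.move_l(P(a-4),rate=120); arm.sleep(.1)
    h=arm.move_l(P(b),rate=rate,max_force=F)
    s=(arm.get_tool_pos()-P(0))@ym; f=arm.get_contact_force()@ym
    arm.move_l(P(s-12),rate=120); arm.sleep(.15)
    print(b,h,round(s,2),"F",round(f,2),"flag",flag(),round(arm.get_time(),2)); return h,s
E
python3 - <<'E'
from h import *
print(flag())
h=arm.move_l(P(9),rate=22,max_force=8); print(h,arm.get_contact_force()@ym)
arm.move_l(P(-4),rate=120); arm.sleep(.3); print(flag(),arm.get_time())
s=9
while s<89:
    h,s1=nudge(s,s+10)
    if h or arm.get_time()>33: break
    s+=10
    if flag()[3]!=flag()[3]: break
E
```

```text
(206, np.float64(247.4), np.float64(382.5), np.int64(366))
False -1.8304041766289862
(207, np.float64(247.2), np.float64(382.7), np.int64(366)) 11.775
19 False 19.06 F -2.26 flag (204, np.float64(247.1), np.float64(382.5), np.int64(366)) 13.36
29 False 29.04 F -1.84 flag (207, np.float64(247.9), np.float64(382.7), np.int64(366)) 15.04
39 False 39.04 F -2.86 flag (211, np.float64(248.0), np.float64(382.7), np.int64(366)) 16.73
49 False 48.93 F -3.28 flag (214, np.float64(247.6), np.float64(376.9), np.int64(360)) 18.41
59 True 53.52 F -1.56 flag (220, np.float64(252.7), np.float64(349.3), np.int64(329)) 19.8
```

```bash
python3 - <<'E'
from h import *
snap("side","s4"); cv2.imwrite("pics/f1.png",cv2.resize(cv2.imread("pics/s4.png")[270:440,190:350],None,fx=3,fy=3))
E
```

```text
(no output)
```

View pics/f1.png

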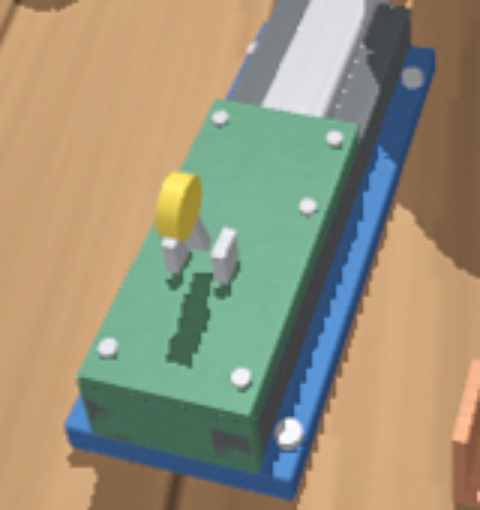

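```bash
python3 - <<'E'
from h import *
c=arm.calibration("side")
def pr(p): q=c["intrinsics"]@c["rotation"].T@(p-c["position"]); return q[:2]/q[2]
D=w("side",(247.4,382.7),70,c)
for r in (36,40,44):
    piv=D-r*ym
    print(r,pr(piv).round(1),[(a,pr(piv+r*(np.cos(a)*ym+[0,0,np.sin(a)])).round(1).tolist()) for a in(.1,.15,.2,.25,.3,.9,1.0,1.1,1.2,1.3,1.4)])
E
```

```text
36 [257.2 360.4] [(0.1, [247.1, 381.0]), (0.15, [247.0, 380.0]), (0.2, [246.9, 379.0]), (0.25, [246.9, 377.9]), (0.3, [246.8, 376.8]), (0.9, [248.6, 360.9]), (1.0, [249.3, 358.1]), (1.1, [250.0, 355.3]), (1.2, [250.8, 352.5]), (1.3, [251.6, 349.9]), (1.4, [252.6, 347.4])]
40 [258.2 358.1] [(0.1, [247.1, 380.8]), (0.15, [247.0, 379.7]), (0.2, [246.9, 378.6]), (0.25, [246.8, 377.4]), (0.3, [246.8, 376.1]), (0.9, [248.8, 358.4]), (1.0, [249.5, 355.3]), (1.1, [250.3, 352.2]), (1.2, [251.2, 349.2]), (1.3, [252.1, 346.3]), (1.4, [253.1, 343.5])]
44 [259.3 355.8] [(0.1, [247.0, 380.6]), (0.15, [246.9, 379.4]), (0.2, [246.8, 378.1]), (0.25, [246.8, 376.8]), (0.3, [246.7, 375.5]), (0.9, [248.9, 356.0]), (1.0, [249.7, 352.5]), (1.1, [250.6, 349.1]), (1.2, [251.5, 345.8]), (1.3, [252.6, 342.6]), (1.4, [253.7, 339.6])]
```

The flag now stands, at an estimated 1.2–1.35 rad. I'll make one more gentle push to confirm it is seated.

```bash
python3 - <<'E'
from h import *
nudge(46,56,F=10,rate=15)
E
```

```text
56 False 54.25 F -4.66 flag (216, np.float64(252.4), np.float64(349.0), np.int64(329)) 21.75
```

The tube is seated: the flag's position didn't change under the second push. Next I'll put the mallet back.

```bash
python3 - <<'E'
from h import *
G=np.array([558.2,-370,210.7]); Rg=down(np.radians(177.2))
arm.move_l(P(0),rate=150); arm.move_l(P(-60,290),rate=150)
arm.move_pose(G+[0,0,80],Rg)
arm.move_l(G+[0,0,8],rate=100); arm.sleep(.2)
print(arm.move_l(G+[0,0,-1],rate=20,max_force=5),arm.get_tool_pos(),arm.get_contact_force())
arm.command_gripper(60); arm.sleep(.2)
arm.move_l(G+[0,0,120],rate=150)
arm.move_pose([430,150,420],Rg) if arm.inverse_kinematics([430,150,420],Rg) is not None else None
arm.sleep(.3); print(flag(),arm.get_time(),arm.get_contact_force())
snap("top","t5");snap("side","s5")
i=cv2.imread("pics/side1.png")
a=cv2.resize(cv2.imread("pics/t5.png")[180:310,430:540],(372,440));b=cv2.resize(cv2.imread("pics/s5.png")[130:430,200:400],(293,440))
cv2.imwrite("pics/e.png",np.hstack([a,b]))
E
```

```text
True [ 558.20340737 -369.89769618  210.03372468] [ 8.31923736e-01 -2.54520464e-03  5.81464259e+00]
(212, np.float64(251.7), np.float64(347.6), np.int64(329)) 29.8167 [ 0.54823727 -0.52197913 -0.14359274]
```

View pics/e.png

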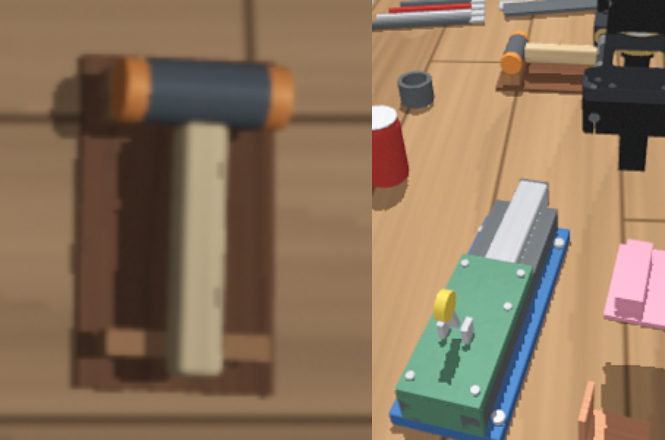

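The mallet lies on its rest as before (head ~205,92 and handle end ~195,372 in the left panel). The flag stands, and the robot is clear of everything.

```bash
python3 -c "
from workcell import arm
print(arm.close_job())"
```

```text
the job is handed in; nothing more can be done
None
```

I handed the job in at about 30 s: the tube is home with the flag standing, the mallet is back on its rest, and the tin, collar and bracket look undisturbed; the judge returned no verdict.

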